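Sweep the loose clips into the bench tray

ROBOT

A 6-joint arm with a two-finger parallel gripper is mounted at the origin on a cart in front of the work surface, level with it; the furniture and walls round the work are solid. World frame = base frame: x ahead of the robot, y to its left, z up, the work surface at z = 0. Lengths are in m, angles in rad, forces in N, time in s.
With the tool pointing down it reaches from about 0.375 to 0.825 m from the base axis. Payload 5.5 kg.
Tool frame: the origin (TCP) lies at the very end of the fingers, on their centre line; the grasp point (between the pads) lies 19 mm behind it (hold_point_z is the distance from the TCP to the grasp point, in m); z points along the fingers, y is the line along which they close (so a half turn about z gives the same grasp; the last joint's range is limited). The gripper opens to 85 mm and grips with 20 to 120 N. Pads are 22 mm wide; open, the fingers measure 114 mm over their backs; the gripper's body (76 mm by 85 mm) begins 54 mm behind the grasp point. The pads swing forward as they close: fully open they stand 13 mm farther back than shut.
Start: joints at [1.158, 0.314, -0.047, 1.21, 0, 1.571], TCP at [0.241, 0.55, 0.231] pointing down, gripper open.
Joint ranges: [-2.67, 2.67], [-0.69, 1.73], [-1.03, 1.25], [-2.08, 2.16], [-1.42, 1.45], [-3.14, 3.14]. Speed limits (rad/s): [2.39, 2.39, 3.01, 3.14, 3.14, 3.14].

INTERFACE

Orientations are given as a unit quaternion [x, y, z, w].
In Python, from plant import read_state, grab_frame, camera_model, job_done, spot_in, cut_out, hold_point_z gives the robot as it stands.
- The arm moves only by the tool apply_moves, never from a script. Its argument "moves" is a list of rows, each a list of 5 numbers: the shift along the tool's x, y, z in cm, then the turn about the tool's z in rad, then the gripper command: -1 is shut, 1 is fully open, values between are in proportion. In form: [[x, y, z, roll, grip], ...]. A call has 1 to 12 rows; each row shifts and turns the commanded pose from where the row before left it, along the tool's axes as they then stand; what a row does not reach is not made up. A row lasts 1/10 s, in which the tool goes at most 50 mm and 8.59 degrees, less where a joint would pass 70% of its speed; a pose out of reach is approached as far as the arm can. A call with a gripper value outside its range is refused whole. The fingers move at their own pace and stop on an object; "newtons" is the grip in N (left out, the last holds). Time passes only in rows, so rows that do not move let the fingers close. It gives the time, the measured TCP pose, the force, the opening and the grip force at its end, in the units of the state.
- read_state(): the state, without advancing time (a new reading comes with each control period).
- grab_frame(name): name is "side" or "top" or "wrist"; returns the picture (384x512x3 uint8, red, green, blue); there is no depth.
- camera_model(name): a dict with "fx", "fy", "cx", "cy" (pixels), "rvec" (rotation vector, rad) and "tvec" (3), from world to camera coordinates, as OpenCV has them; the wrist camera has in their place "tool_from_camera" (4x4, takes a point from camera to tool coordinates, whose origin is the TCP and whose axes are the flange's). Camera axes: x right, y down, z forward; pixel columns grow to the right and rows downward; lengths in m; the calibration is good to about 2 mm. A picture is of the moment at which its call begins: read the wrist's pose just before it. camera_model takes no time and is no camera call.
- job_done(): hands the job in; it is judged then, once.
Trained networks look in the newest picture that a camera, given by its name, has taken for a name from the list of things; names that differ only in an ending like _2 or _b are one class to them, and where a whole thing is asked for, a point or a joint stands for the part that bears it (a point fixed in the world has none). Each returns a list of dicts, best first, with "p" (0 to 1); they miss things now and then, are a little off and sometimes report something else, mostly with a low value. They report only what shows in the picture. A call takes as long as a camera call.
- spot_in(thing, camera): "point" ([column, row] in pixels, amid what is visible of it).
- cut_out(thing, camera): "mask" (384x512 bool, what is visible of it) and "point" ([column, row] in pixels, amid what is visible of it).
The state is a dict: "t": time; "q": joint angles; "qd": joint speeds; "joint_efforts": joint torques, N m; "tool_pos": TCP position; "orientation": TCP orientation; "contact_force": force on the tool from outside, world axes, zero at the start; "ft_torque": the same for the moment, N m; "gripper_width": opening from 0.0 (shut) to 1.0 (fully open); "grasp_force": force on a finger pad.
Only numpy, scipy, OpenCV 4.12 (cv2) and the standard library are available. Lean on these libraries where they do the work, as an engineer would, in place of code of your own. Each camera call takes 0.05 s, during which the arm holds its last target. There are 200 camera calls.

TASK

Clear the bench: with your fingers sweep the two spring clips along the bench top and into the low steel tray through its open side, until both lie completely inside, past the sloping lip. Push them only, never pick one up, and leave the magnifier, the tape roll and the ink tube where they are.

Things in the scene. Friction and masses are not known exactly. Their poses are not given: they have to be found in the camera images.
- tray: low sheet-steel tray screwed to the bench, open on top and on one long side. Origin: bench level, under the centre of its flat floor; x along the width, +y points out through the open side, away from the back wall. Inside x -130 to +130 mm; floor y -70 mm (back wall) to +70 mm, 2 mm above the bench. Walls 4 mm thick, 31 mm high with their rolled rim; side walls end at y = +86 mm. At yaw 0 the open side faces world +y
- tray_mouth (a point): middle of the front edge of the tray's lip, at bench level, 100 mm from the tray's origin (tray y = +100 mm). From here the lip slopes up 2 mm over 30 mm to the floor's front edge at tray y = +70 mm. Four flat screw tabs stick out 18 mm beside the tray's side walls
- clip1: spring bulldog clip, one of two alike: black folded steel body, 40 x 22 mm on the bench and 16 mm high, with two thin bright wire arms up to 40 mm high (the arms give no contact: push the body, low down); about 30 g, loose; steadiest when pushed on its 40 mm side. Origin at the centre of its underside, x along the 40 mm side, z up
- clip2: spring bulldog clip, one of two alike: black folded steel body, 40 x 22 mm on the bench and 16 mm high, with two thin bright wire arms up to 40 mm high (the arms give no contact: push the body, low down); about 30 g, loose; steadiest when pushed on its 40 mm side. Origin at the centre of its underside, x along the 40 mm side, z up
- loupe: black waisted magnifier (loupe), 39 mm across, 40 mm high, standing on the bench; to be left alone. Origin at the centre of its underside
- tape_roll: roll of black tape lying flat, 54 mm across, 18 mm high; to be left alone. Origin at the centre of its underside
- tube: pale ink tube with a black cap, lying, 38 x 109 x 26 mm, long side along its y; to be left alone. Origin at the centre of its underside

How it is judged:
At the end, for the whole second after the job is handed in: The two clips lie at rest in the tray: each clip's origin is more than 10 mm inside the floor's front edge (tray y below +60 mm), between the side walls and in front of the back wall, and lower than 25 mm; the magnifier, the tape roll and the ink tube are within 15 mm of where they stood (y of clip1 in the frame of tray between -0.072 and 0.06 m and x of clip1 in the frame of tray between -0.132 and 0.132 m and height (world z) of each of clip1, clip2 below 0.025 m and linear speed of each of clip1, clip2 below 0.02 m/s and y of clip2 in the frame of tray between -0.072 and 0.06 m and x of clip2 in the frame of tray between -0.132 and 0.132 m and distance of each of loupe, tape_roll, tube from where it was at the start of the episode below 0.015 m); the robot touches nothing.
It fails at once if a clip is lifted (its origin more than 25 mm above the bench) (height (world z) of any of clip1, clip2 above 0.025 m).
It fails at once if the magnifier, the tape roll or the ink tube is moved more than 15 mm (distance of any of loupe, tape_roll, tube from where it was at the start of the episode above 0.015 m).
It also fails if it takes over 56 s, if anything falls off the work surface, if the arm or the gripper's body presses on something with over 40 N, if the wrist force passes 120 N, or if a joint passes its speed limit or range.

## Working session

There is one attempt and no reset: what is moved stays moved. The work goes in short steps, Python scripts to look and compute and a tool call to move; the robot and the scene stay as the last step left them, time stands still between calls to the robot, and variables do not carry over. Pictures are saved under pics/ and viewed, at most 10 in all, crops included, and the job is handed in when it is done.

Besides the shell and the picture viewer there is one more tool, called in YAML: its name, and indented under it one key for each argument. apply_moves: Moves the arm, as the interface text tells. Its arguments: {"type":"object","properties":{"moves":{"type":"array"},"newtons":{"type":"number"}},"required":["moves"]}

```bash
mkdir -p pics; cat > h.py <<'E'
import numpy as np, cv2
from plant import *
def ray(cam,uv):
    m=camera_model(cam);R=cv2.Rodrigues(np.array(m['rvec'],float))[0];t=np.array(m['tvec'],float)
    d=R.T@np.array([(uv[0]-m['cx'])/m['fx'],(uv[1]-m['cy'])/m['fy'],1]);return -R.T@t,d
def plane(cam,uv,z):
    c,d=ray(cam,uv);return c+d*(z-c[2])/d[2]
def tri(uv1,uv2,c1='top',c2='side'):
    a,d=ray(c1,uv1);b,e=ray(c2,uv2);s=np.linalg.lstsq(np.c_[d,-e],b-a,rcond=None)[0]
    p,q=a+s[0]*d,b+s[1]*e;return (p+q)/2,np.linalg.norm(p-q)
E
python3 - <<'E'
from h import *
np.set_printoptions(precision=3,suppress=True)
ims=[grab_frame(c) for c in('top','side')]
for c,i in zip(('top','side'),ims): cv2.imwrite(f'pics/{c}0.png',cv2.resize(i[:,:,::-1],(800,600)))
for c in('top','side'):
  print(c,ray(c,(256,192)))
  for n in('tray','clip1','loupe','tape_roll','tube'):
    for r in cut_out(n,c)[:3]:
      if r['p']<.2: continue
      m=r['mask'].astype(np.uint8);rc=cv2.minAreaRect(cv2.findNonZero(m))
      print(c,n,round(r['p'],2),np.round(r['point']),plane(c,r['point'],.008)[:2],'corners',np.array([plane(c,p,.008)[:2] for p in cv2.boxPoints(rc)]).round(3).tolist())
print(read_state())
E
```

```text
top (array([0.408, 0.02 , 1.155]), array([ 0.105, -0.022, -0.994]))
top tray 0.64 [360. 211.] [ 0.471 -0.273] corners [[0.606, -0.173], [0.637, -0.356], [0.341, -0.395], [0.312, -0.217]]
top clip1 0.43 [166. 221.] [0.461 0.23 ] corners [[0.464, 0.242], [0.479, 0.226], [0.45, 0.198], [0.435, 0.214]]
top loupe 0.6 [193. 140.] [0.672 0.158] corners [[0.7, 0.178], [0.699, 0.138], [0.653, 0.139], [0.654, 0.178]]
top loupe 0.29 [360. 209.] [ 0.476 -0.275] corners [[0.612, -0.173], [0.64, -0.362], [0.339, -0.393], [0.314, -0.209]]
top tape_roll 0.66 [273. 144.] [ 0.655 -0.054] corners [[0.659, -0.02], [0.698, -0.06], [0.66, -0.094], [0.622, -0.054]]
top tube 0.91 [136. 144.] [0.667 0.307] corners [[0.669, 0.363], [0.689, 0.261], [0.656, 0.254], [0.636, 0.356]]
side (array([ 0.123, -0.546,  1.244]), array([ 0.302,  0.402, -0.865]))
side tray 0.82 [300. 284.] [ 0.475 -0.283] corners [[0.305, -0.223], [0.616, -0.165], [0.631, -0.349], [0.333, -0.389]]
side clip1 0.66 [241. 229.] [ 0.442 -0.048] corners [[0.447, -0.021], [0.464, -0.034], [0.439, -0.069], [0.422, -0.056]]
side clip1 0.5 [198. 16
[... 202 characters left out ...]

side tape_roll 0.52 [297. 194.] [ 0.651 -0.054] corners [[0.654, -0.018], [0.699, -0.051], [0.66, -0.098], [0.615, -0.065]]
side tube 0.61 [230. 119.] [0.655 0.312] corners [[0.636, 0.346], [0.663, 0.357], [0.677, 0.267], [0.65, 0.257]]
{'t': 0.6, 'q': array([ 1.158,  0.313, -0.047,  1.21 , -0.   ,  1.571]), 'qd': array([ 0.   , -0.   , -0.001, -0.001, -0.   , -0.002]), 'joint_efforts': array([  0.   , -53.914,  33.989,   0.002,   0.   ,  -0.   ]), 'tool_pos': array([0.241, 0.55 , 0.231]), 'orientation': array([0.205, 0.979, 0.   , 0.   ]), 'contact_force': array([-0.246,  0.687,  0.313]), 'ft_torque': array([ 0.026,  0.005, -0.058]), 'grasp_force': 0.0, 'gripper_width': 0.9973644509368249}
```

View pics/top0.png

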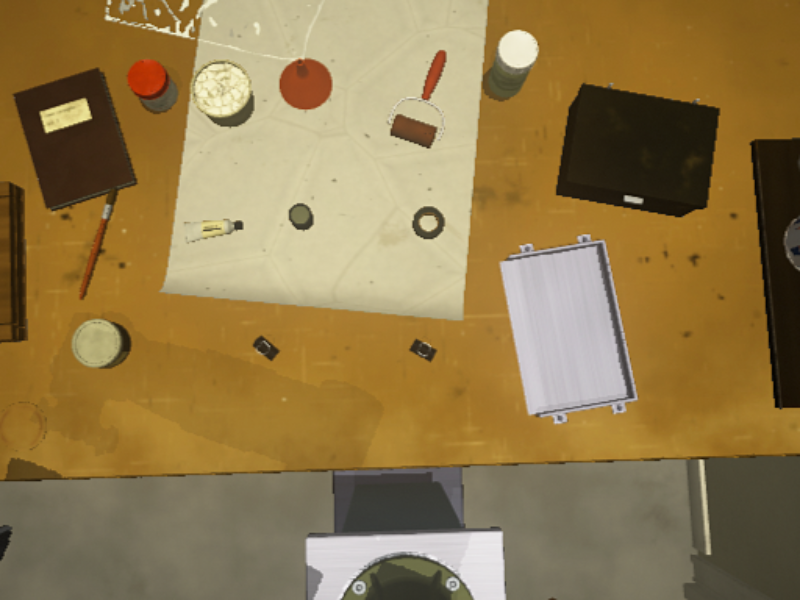

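View pics/side0.png

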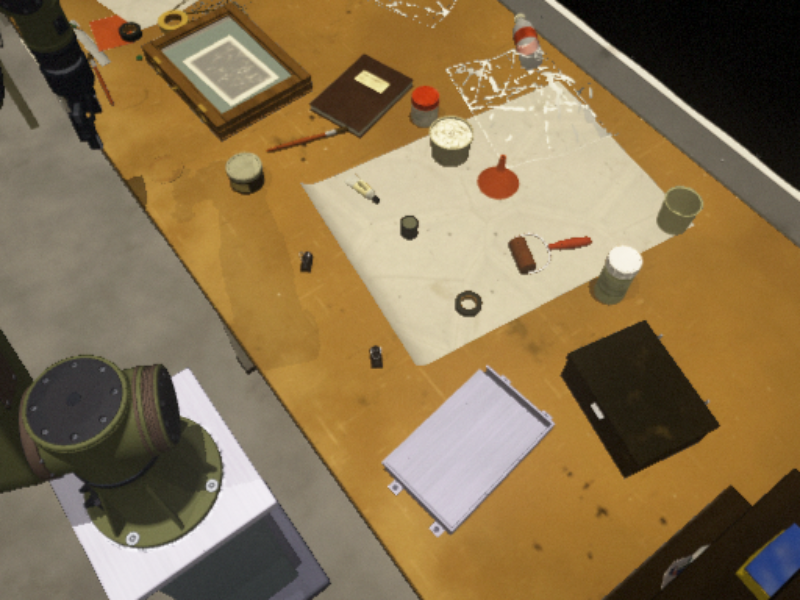

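The top view shows the clips at about (266,348) and (423,350). The tray is at (500–635, 240–415), with its open side on the left. In the side view the clips are at (306,261) and (376,356). The loupe, tape and tube lie well off the sweep path.

```bash
python3 - <<'E'
from h import *
np.set_printoptions(precision=3,suppress=True)
k=1.5625
for n,a,b,z in(('lipfar',(500,262),(487,367),0),('lipnear',(532,416),(386,465),0),('backfar',(604,240),(552,422),.031),('backnear',(636,400),(452,530),.031)):
  a=np.array(a)/k;b=np.array(b)/k
  print(n,*tri(a,b),plane('top',a,z),plane('side',b,z))
for n,a,b in(('A',(266,348),(306,263)),('B',(423,350),(376,358))):
  a=np.array(a)/k;b=np.array(b)/k;print(n,*tri(a,b),plane('top',a,.012),plane('side',b,.012))
t=cv2.imread('pics/top0.png')
def rect(cx,cy,cam):  # metric bird's-eye view at z=.008, 80mm, x up y left, 5px/mm
  g=grab_frame(cam)[:,:,::-1]
  W=np.float32([[cx+.04,cy+.04],[cx+.04,cy-.04],[cx-.04,cy-.04],[cx-.04,cy+.04]])
  m=camera_model(cam)
  p=cv2.projectPoints(np.c_[W,np.full(4,.012)].astype(float),np.array(m['rvec'],float),np.array(m['tvec'],float),np.array([[m['fx'],0,m['cx']],[0,m['fy'],m['cy']],[0,0,1]]),None)[0].reshape(4,2).astype(np.float32)
  return cv2.warpPerspective(g,cv2.getPerspectiveTransform(p,np.float32([[0,0],[290,0],[290,290],[0,290]])),(290,290))
o=np.vstack([np.hstack([rect(.455,.222,c),rect(.448,-.046,c)]) for c in('top','side')])
cv2.imwrite('pics/clips.png',o)
E
```

```text
lipfar [ 0.598 -0.181 -0.004] 0.014401667107834316 [ 0.59  -0.177  0.   ] [ 0.603 -0.185  0.   ]
lipnear [ 0.334 -0.221 -0.006] 0.007532323963429542 [ 0.331 -0.218  0.   ] [ 0.337 -0.224  0.   ]
backfar [ 0.617 -0.346  0.03 ] 0.00296061969589936 [ 0.618 -0.347  0.031] [ 0.615 -0.346  0.031]
backnear [ 0.354 -0.385  0.024] 0.002209977917540158 [ 0.354 -0.382  0.031] [ 0.354 -0.386  0.031]
A [ 0.456  0.221 -0.005] 0.0005781309128653555 [0.456 0.218 0.012] [0.452 0.21  0.012]
B [ 0.446 -0.042 -0.005] 0.00012767930724047705 [ 0.445 -0.041  0.012] [ 0.441 -0.049  0.012]
```

View pics/clips.png

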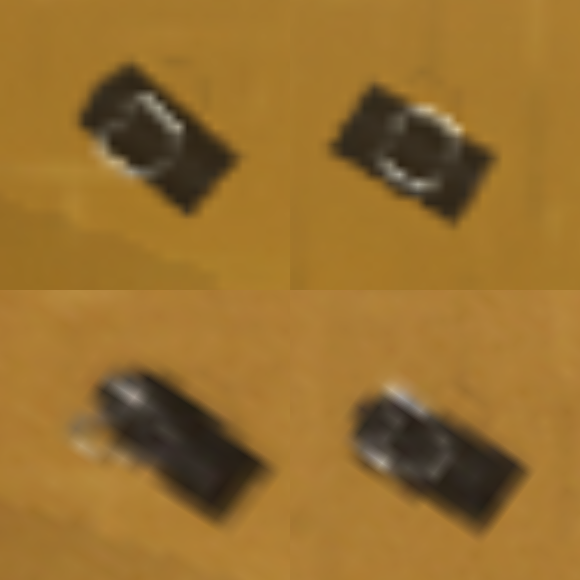

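apply_moves:
  moves:
    - [-3.2, -3.7, 0, 0, -0.6]
    - [-3.2, -3.7, 0, 0, -0.6]
    - [-3.2, -3.7, 0, 0, -0.6]
    - [-3.2, -3.7, 0, 0, -0.6]
    - [-3.2, -3.7, 0, 0, -0.6]
    - [-3.2, -3.7, 0, 0, -0.6]
    - [-3.2, -3.7, 0, 0, -0.6]
    - [-3.2, -3.7, 0, 0, -0.6]
    - [-3.2, -3.7, 0, 0, -0.6]
    - [-3.2, -3.7, 0, 0, -0.6]
    - [-3.2, -3.7, 0, 0, -0.6]
    - [-3.2, -3.7, 0, 0, -0.6]

```text
t: 2.0
tool_pos: [0.4147, -0.0132, 0.2317]
orientation: [0.205, 0.979, 0.0, 0.001]
contact_force: [1.1, 1.0, 0.1]
gripper_width: 0.199
grasp_force: 0.0
```

```bash
cat >> h.py <<'E'
def go(x,y,z,head):
    "shift in tool axes [cm] and roll [rad] that bring TCP to x,y,z with the -x side facing head [deg]"
    from scipy.spatial.transform import Rotation as Ro
    s=read_state();R=Ro.from_quat(s['orientation']).as_matrix();a=-R[:,0];h=np.degrees(np.arctan2(a[1],a[0]))
    print('t',round(s['t'],2),'pos',s['tool_pos'].round(4),'head',h.round(1),'F',np.round(s['contact_force'],1),'w',round(s['gripper_width'],2),'q6',s['q'][5].round(2))
    print('shift',(100*R.T@(np.array([x,y,z])-s['tool_pos'])).round(2),'roll',np.radians(h-head).round(3),'tilt',np.degrees(np.arccos(-R[2,2])).round(2))
E
python3 - <<'E'
from h import *
go(.420,-.0245,.08,-31)
E
```

```text
t 2.0 pos [ 0.4147 -0.0132  0.2317] head -23.7 F [1.1 1.  0.1] w 0.2 q6 0.38
shift [-0.93 -0.83 15.17] roll 0.128 tilt 0.08
```

apply_moves:
  moves:
    - [-0.5, -0.4, 4, 0, -0.6]
    - [-0.4, -0.4, 4, 0, -0.6]
    - [0, 0, 3.5, 0.128, -0.6]
    - [0, 0, 0, 0, -0.6]

```text
t: 2.4
tool_pos: [0.4155, -0.0223, 0.1127]
orientation: [0.268, 0.963, -0.001, -0.004]
contact_force: [-1.3, -0.4, -0.0]
gripper_width: 0.202
grasp_force: 0.0
```

```bash
python3 - <<'E'
from h import *
from scipy.spatial.transform import Rotation as Ro
go(.420,-.0245,.004,-31)
s=read_state();im=grab_frame('wrist');m=camera_model('wrist')
T=np.eye(4);T[:3,:3]=Ro.from_quat(s['orientation']).as_matrix();T[:3,3]=s['tool_pos'];T=T@np.array(m['tool_from_camera'])
print(T.round(3))
def pl(uv,z):
  d=T[:3,:3]@[(uv[0]-m['cx'])/m['fx'],(uv[1]-m['cy'])/m['fy'],1];c=T[:3,3];return (c+d*(z-c[2])/d[2])[:2].round(4)
for r in cut_out('clip1','wrist')[:2]:
  b=cv2.boxPoints(cv2.minAreaRect(cv2.findNonZero(r['mask'].astype(np.uint8))))
  print(r['p'],r['point'],pl(r['point'],.012),b.round(),[pl(p,.014) for p in b])
cv2.imwrite('pics/w1.png',im[:,:,::-1])
E
```

```text
t 2.4 pos [ 0.4155 -0.0223  0.1127] head -31.1 F [-1.3 -0.4 -0. ] w 0.2 q6 0.49
shift [-0.57  0.08 10.86] roll -0.001 tilt 0.44
[[ 0.516  0.817  0.258  0.348]
 [ 0.857 -0.49  -0.161  0.02 ]
 [-0.005  0.305 -0.952  0.256]
 [ 0.     0.     0.     1.   ]]
0.97 [255.8, 227.9] [ 0.4421 -0.0372] [[235. 215.]
 [278. 215.]
 [278. 254.]
 [235. 254.]] [array([ 0.4203, -0.0466]), array([ 0.4407, -0.0125]), array([ 0.476 , -0.0325]), array([ 0.4546, -0.0683])]
0.82 [505.8, 91.2] [0.4428 0.1991] [[498.  73.]
 [511.  73.]
 [511. 103.]
 [498. 103.]] [array([0.4254, 0.1962]), array([0.4307, 0.205 ]), array([0.4532, 0.1987]), array([0.4477, 0.1897])]
```

View pics/w1.png

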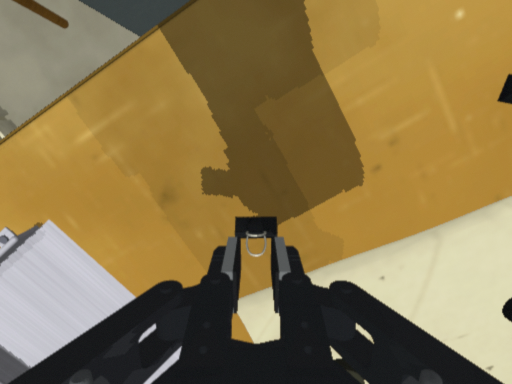

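The wrist view shows the clip body at cols 235–278, rows 215–238. It is centred and square to the fingers, so I can descend behind it.

apply_moves:
  moves:
    - [0, 0, 4, 0, -0.6]
    - [0, 0, 4, 0, -0.6]
    - [0, 0, 2, 0, -0.6]
    - [0, 0, 0.8, 0, -0.6]
    - [0, 0, 0, 0, -0.6]

```text
t: 3.0
tool_pos: [0.4204, -0.0219, 0.0092]
orientation: [0.266, 0.964, 0.0, 0.001]
contact_force: [-0.1, -0.9, -0.5]
gripper_width: 0.198
grasp_force: 0.0
```

```bash
python3 -c "
from h import *
go(.420,-.0245,.004,-31)"
```

```text
t 3.0 pos [ 0.4204 -0.0219  0.0092] head -30.9 F [-0.1 -0.9 -0.5] w 0.2 q6 0.49
shift [-0.09 -0.24  0.52] roll 0.002 tilt 0.06
```

apply_moves:
  moves:
    - [-0.5, 0, 0.3, 0, -0.6]
    - [-0.8, -0.1, 0.1, 0, -0.6]
    - [-1, 0.15, 0, 0.07, -0.6]
    - [-1, 0.2, 0, 0.087, -0.6]
    - [-1, 0.2, 0, 0.087, -0.6]
    - [-1, 0.2, 0, 0.087, -0.6]
    - [-1, 0.2, 0, 0.087, -0.6]
    - [-1, 0.2, 0, 0.087, -0.6]

```text
t: 3.8
tool_pos: [0.4832, -0.0618, 0.0057]
orientation: [0.501, 0.866, 0.001, 0.001]
contact_force: [-1.9, 2.2, 4.9]
gripper_width: 0.203
grasp_force: 2.4
```

```bash
cat >> h.py <<'E'
def clips(cam='top'):
    g=grab_frame(cam)
    for r in cut_out('clip1',cam)[:3]:
        if r['p']>.15: print(cam,round(r['p'],2),np.round(r['point']),plane(cam,r['point'],.012)[:2].round(3))
    return g
E
python3 -c "
from h import *
go(.498,-.117,.006,-81)
g=clips();cv2.imwrite('pics/a.png',cv2.resize(g[150:300,130:430,::-1],(800,400)))
clips('side')"
```

```text
t 3.8 pos [ 0.4832 -0.0618  0.0057] head -60.1 F [-1.9  2.2  4.9] w 0.2 q6 0.92
shift [-5.52 -1.47 -0.03] roll 0.365 tilt 0.13
side 0.64 [260. 231.] [ 0.484 -0.087]
```

View pics/a.png

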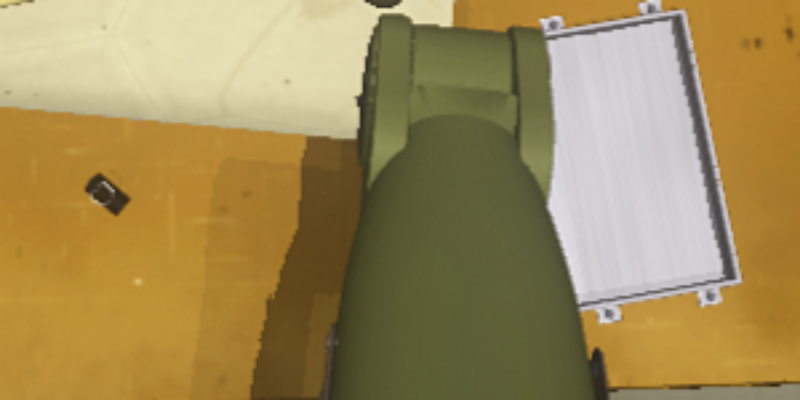

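The arm hides the pushed clip in the top view. The side view puts it at about (0.488, -0.081), right ahead of the fingers, so I carry on.

apply_moves:
  moves:
    - [-1, 0.2, -0.1, 0.087, -0.6]
    - [-1, 0.2, 0, 0.087, -0.6]
    - [-1, 0.2, 0, 0.087, -0.6]
    - [-1, 0.2, 0, 0.087, -0.6]
    - [-1.2, 0, 0, 0.02, -0.6]
    - [-1.2, 0, 0, 0, -0.6]
    - [-1.2, 0, -0.05, 0, -0.6]
    - [-1.2, 0, -0.1, 0, -0.6]
    - [-1.2, 0, -0.1, 0, -0.6]

```text
t: 4.9
tool_pos: [0.5136, -0.1556, 0.0078]
orientation: [0.649, 0.761, -0.0, -0.0]
contact_force: [0.6, -0.0, -0.6]
gripper_width: 0.198
grasp_force: 0.1
```

```bash
python3 -c "
from h import *
go(.53,-.31,.008,-81)
clips('side')
g=grab_frame('wrist');print([(r['p'],r['point']) for r in spot_in('clip1','wrist')[:2]]);s=grab_frame('side')[180:372,200:400]
cv2.imwrite('pics/b.png',np.hstack([cv2.resize(g,(400,300)),cv2.resize(s,(312,300))])[:,:,::-1])"
```

```text
t 4.9 pos [ 0.5136 -0.1556  0.0078] head -81.0 F [ 0.6 -0.  -0.6] w 0.2 q6 1.12
shift [-15.51  -0.8   -0.02] roll 0.0 tilt 0.01
[(0.97, [255.3, 279.3])]
```

View pics/b.png

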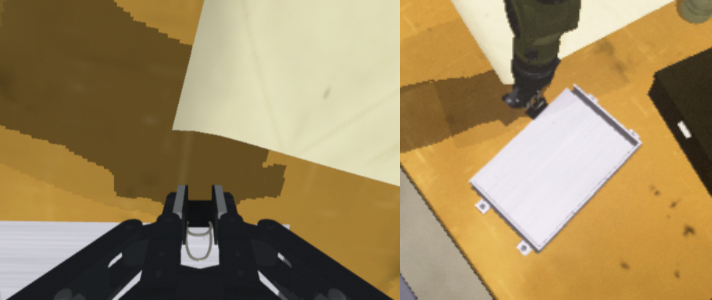

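The clip is centred between the fingers, and the tray lip is square to them in the wrist view. I push on into the tray.

apply_moves:
  moves:
    - [-1.3, 0, -0.05, 0, -0.6]
    - [-1.3, 0, 0, 0, -0.6]
    - [-1.3, 0, 0, 0, -0.6]
    - [-1.3, 0, 0, 0, -0.6]
    - [-1.3, 0, 0, 0, -0.6]
    - [-1.3, 0, 0, 0, -0.6]
    - [-1.3, 0, 0, 0, -0.6]
    - [-1.3, 0, 0, 0, -0.6]
    - [-1.3, 0, 0, 0, -0.6]
    - [-1.3, 0, 0, 0, -0.6]
    - [-1.2, 0, 0, 0, -0.6]
    - [-0.6, 0, 0, 0, -0.6]

```text
t: 6.35
tool_pos: [0.5381, -0.3013, 0.0097]
orientation: [0.65, 0.76, 0.002, 0.0]
contact_force: [-1.3, 7.6, 12.5]
gripper_width: 0.202
grasp_force: 6.9
```

apply_moves:
  moves:
    - [2, 0, 0, 0, -0.6]
    - [2, 0, -2, 0, -0.6]
    - [0, 0, -4, 0, -0.6]
    - [0, 0, -4, 0, -0.6]

```text
t: 6.75
tool_pos: [0.5296, -0.2612, 0.1086]
orientation: [0.649, 0.76, -0.0, -0.001]
contact_force: [0.8, -0.4, 0.5]
gripper_width: 0.196
grasp_force: 0.0
```

```bash
python3 -c "
from h import *
h=np.radians(-41)
go(.457-.034*np.cos(h),.218-.034*np.sin(h),.11,-41)
clips('side')"
```

```text
t 6.75 pos [ 0.5296 -0.2612  0.1086] head -81.0 F [ 0.8 -0.4  0.5] w 0.2 q6 0.96
shift [51.07 -1.85 -0.08] roll -0.698 tilt 0.13
side 0.41 [326. 283.] [ 0.535 -0.325]
```

apply_moves:
  moves:
    - [4.6, 0, 0, 0, -0.6]
    - [4.6, 0, 0, 0, -0.6]
    - [4.6, -0.2, 0, 0, -0.6]
    - [4.6, -0.2, 0, 0, -0.6]
    - [4.6, -0.2, 0, 0, -0.6]
    - [4.6, -0.2, 0, 0, -0.6]
    - [4.6, -0.2, 0, 0, -0.6]
    - [4.6, -0.2, 0, 0, -0.6]
    - [4.6, -0.2, 0, 0, -0.6]
    - [4.6, -0.2, 0, 0, -0.6]
    - [4.6, -0.2, 0, 0, -0.6]

```text
t: 7.95
tool_pos: [0.4338, 0.2371, 0.1081]
orientation: [0.65, 0.76, 0.0, 0.0]
contact_force: [-0.1, -0.0, -0.2]
gripper_width: 0.201
grasp_force: 0.0
```

apply_moves:
  moves:
    - [0, 0, 0, -0.14, -0.6]
    - [0, 0, 0, -0.14, -0.6]
    - [0, 0, 0, -0.14, -0.6]
    - [0, 0, 0, -0.14, -0.6]
    - [0, 0, 0, -0.138, -0.6]
    - [0, 0, 0, 0, -0.6]

```text
t: 8.55
tool_pos: [0.4342, 0.2354, 0.108]
orientation: [0.35, 0.937, -0.0, 0.0]
contact_force: [-0.0, 0.2, -1.1]
gripper_width: 0.202
grasp_force: 0.0
```

```bash
python3 -c "
from h import *
h=np.radians(-41)
go(.457-.034*np.cos(h),.218-.034*np.sin(h),.11,-41)
g=grab_frame('wrist');print([(r['p'],r['point']) for r in spot_in('clip1','wrist')[:2]]);s=grab_frame('top')
cv2.imwrite('pics/c.png',np.hstack([cv2.resize(g,(400,300)),cv2.resize(s,(400,300))])[:,:,::-1])"
```

```text
t 8.55 pos [0.4342 0.2354 0.108 ] head -41.0 F [-0.   0.2 -1.1] w 0.2 q6 1.21
shift [ 0.54  0.18 -0.2 ] roll -0.0 tilt 0.02
[(0.64, [259.9, 221.2])]
```

View pics/c.png

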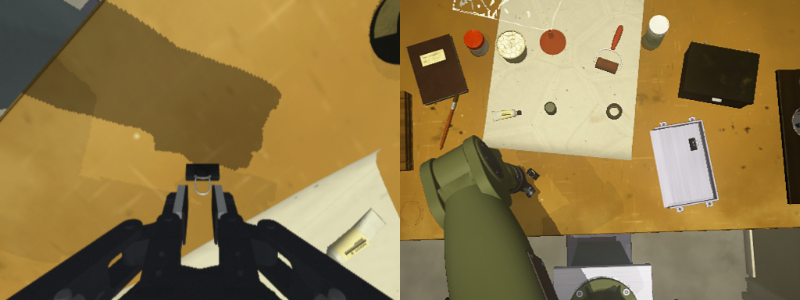

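Clip 2 now lies in the tray, near (693,144) in the right half of the picture. The other clip is square ahead of the fingers, about 3 mm to tool +y.

apply_moves:
  moves:
    - [0.5, 0.25, 4, 0, -0.6]
    - [0, 0, 4, 0, -0.6]
    - [0, 0, 1.8, 0, -0.6]
    - [0, 0, 0.4, 0, -0.6]
    - [0, 0, 0, 0, -0.6]
    - [-0.6, 0, 0, 0, -0.6]
    - [-0.8, 0, 0, 0, -0.6]
    - [-1, 0.1, 0, 0.05, -0.6]
    - [-1, 0.17, 0, 0.08, -0.6]
    - [-1, 0.17, 0, 0.08, -0.6]
    - [-1, 0.17, 0, 0.08, -0.6]
    - [-1, 0.17, 0, 0.08, -0.6]

```text
t: 9.9
tool_pos: [0.4827, 0.1993, 0.0076]
orientation: [0.518, 0.855, 0.001, 0.001]
contact_force: [-0.4, 0.1, 0.3]
gripper_width: 0.201
grasp_force: 0.4
```

apply_moves:
  moves:
    - [-1, 0.17, 0, 0.08, -0.6]
    - [-1, 0.17, 0, 0.08, -0.6]
    - [-1, 0.17, 0, 0.08, -0.6]
    - [-1, 0.17, 0, 0.08, -0.6]
    - [-1, 0.17, 0, 0.08, -0.6]
    - [-1, 0.17, 0, 0.08, -0.6]
    - [-1, 0, 0, 0, -0.6]
    - [-1, 0, 0, 0, -0.6]

```text
t: 10.7
tool_pos: [0.5088, 0.1251, 0.0075]
orientation: [0.705, 0.709, 0.002, 0.0]
contact_force: [-0.4, 3.1, 4.8]
gripper_width: 0.2
grasp_force: 2.6
```

```bash
python3 -c "
from h import *
go(.46,-.16,.008,-90)
clips('side')
g=grab_frame('wrist');print([(r['p'],r['point']) for r in spot_in('clip1','wrist')[:2]])
cv2.imwrite('pics/d.png',cv2.resize(g[:,:,::-1],(400,300)))"
```

```text
t 10.7 pos [0.5088 0.1251 0.0075] head -89.6 F [-0.4  3.1  4.8] w 0.2 q6 1.8
shift [-28.48  -5.07  -0.11] roll 0.007 tilt 0.18
side 0.62 [326. 282.] [ 0.537 -0.323]
side 0.59 [230. 185.] [0.504 0.093]
[(0.81, [254.7, 279.2])]
```

View pics/d.png

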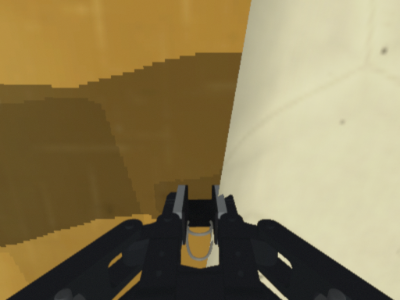

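apply_moves:
  moves:
    - [-1, 0.15, 0, 0.07, -0.6]
    - [-1, 0.15, 0, 0.07, -0.6]
    - [-1.5, 0, 0, 0, -0.6]
    - [-1.5, 0, 0, 0, -0.6]
    - [-1.5, 0, 0, 0, -0.6]
    - [-1.5, 0, 0, 0, -0.6]
    - [-1.5, 0, 0, 0, -0.6]
    - [-1.5, 0, 0, 0, -0.6]
    - [-1.5, 0, 0, 0, -0.6]
    - [-1.5, 0, 0, 0, -0.6]
    - [-1.5, 0, 0, 0, -0.6]
    - [-1.5, 0, 0, 0, -0.6]

```text
t: 12.1
tool_pos: [0.4892, -0.0447, 0.0063]
orientation: [0.753, 0.658, -0.0, -0.0]
contact_force: [0.5, 0.7, 2.8]
gripper_width: 0.197
grasp_force: 1.3
```

```bash
python3 -c "
from h import *
go(.46,-.28,.01,-90)
clips('side')
g=grab_frame('wrist');print([(r['p'],r['point']) for r in spot_in('clip1','wrist')[:2]])"
```

```text
t 12.1 pos [ 0.4892 -0.0447  0.0063] head -97.7 F [0.5 0.7 2.8] w 0.2 q6 1.61
shift [-23.71   0.28  -0.38] roll -0.135 tilt 0.01
side 0.41 [256. 230.] [ 0.476 -0.078]
side 0.41 [325. 282.] [ 0.534 -0.321]
[(0.77, [253.1, 281.8])]
```

apply_moves:
  moves:
    - [-1.5, 0, -0.1, 0, -0.6]
    - [-1.5, 0, 0, 0, -0.6]
    - [-1.5, 0, 0, 0, -0.6]
    - [-1.5, 0, 0, 0, -0.6]
    - [-1.5, 0, 0, 0, -0.6]
    - [-1.5, 0, 0, 0, -0.6]
    - [-1.5, 0, -0.1, 0, -0.6]
    - [-1.5, 0, -0.05, 0, -0.6]
    - [-1.5, 0, 0, 0, -0.6]
    - [-1.5, 0, 0, 0, -0.6]
    - [-1.5, 0, 0, 0, -0.6]
    - [-1.5, 0, 0, 0, -0.6]

```text
t: 13.5
tool_pos: [0.4671, -0.2214, 0.0104]
orientation: [0.753, 0.658, 0.003, -0.0]
contact_force: [1.4, 6.5, 12.3]
gripper_width: 0.195
grasp_force: 6.1
```

apply_moves:
  moves:
    - [-1.5, 0, 0, 0, -0.6]
    - [-1.5, 0, 0, 0, -0.6]
    - [-1.5, 0, 0, 0, -0.6]
    - [-0.7, 0, 0, 0, -0.6]
    - [0, 0, 0, 0, -0.6]
    - [2, 0, 0, 0, -0.6]
    - [2, 0, -2, 0, -0.6]
    - [1, 0, -4, 0, -0.6]
    - [4, 0, -4, 0, -0.6]
    - [4.5, 0, -2, 0, -0.6]
    - [4.5, 0, 0, 0, -0.6]
    - [4.5, 0, 0, 0, -0.6]

```text
t: 14.7
tool_pos: [0.4889, -0.0544, 0.1253]
orientation: [0.754, 0.657, 0.001, 0.001]
contact_force: [0.4, 0.0, -0.8]
gripper_width: 0.201
grasp_force: 0.0
```

apply_moves:
  moves:
    - [4.5, 0, 0, 0, -0.6]
    - [4.5, 0, 0, 0, -0.6]
    - [4.5, 0, 0, 0, -0.6]
    - [0, 0, 0, 0, -0.6]

```text
t: 15.1
tool_pos: [0.5071, 0.0828, 0.1243]
orientation: [0.751, 0.66, 0.001, -0.0]
contact_force: [0.8, -0.9, 0.8]
gripper_width: 0.203
grasp_force: 0.0
```

```bash
python3 -c "
from h import *
go(.46,-.28,.01,-90)
clips('side');g=clips('top')
for n in('loupe','tape_roll','tube'): print(n,[np.round(r['point']) for r in spot_in(n,'top')[:1]])
cv2.imwrite('pics/e.png',cv2.resize(g[:,:,::-1],(800,600)))"
```

```text
t 15.1 pos [0.5071 0.0828 0.1243] head -97.4 F [ 0.8 -0.9  0.8] w 0.2 q6 1.86
shift [-3.660e+01 -2.000e-02  1.137e+01] roll -0.129 tilt 0.12
side 0.55 [298. 190.] [ 0.662 -0.047]
side 0.41 [325. 284.] [ 0.531 -0.326]
top 0.59 [375. 185.] [ 0.539 -0.317]
top 0.48 [363. 214.] [ 0.465 -0.281]
loupe []
tape_roll [array([271., 138.])]
tube [array([135., 146.])]
```

View pics/e.png

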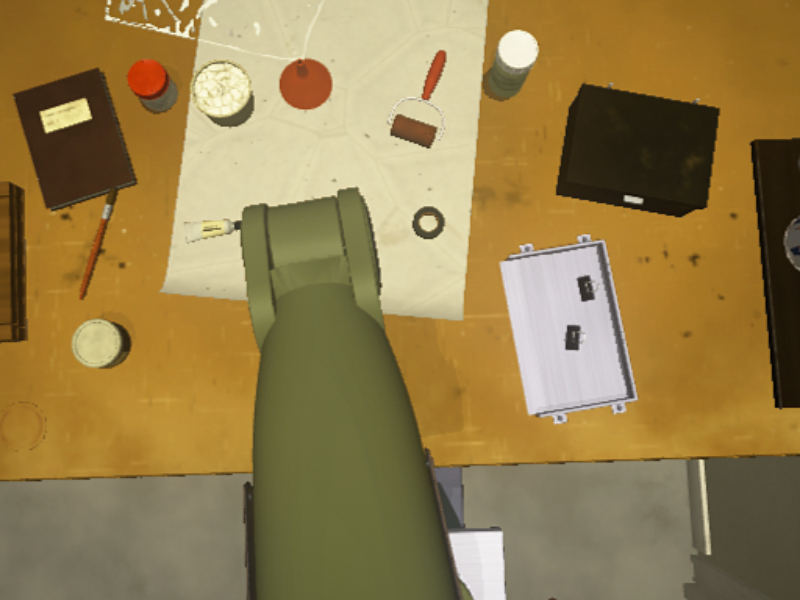

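Both clips lie well inside the tray, at (586,288) and (572,337). The tape and tube have not moved. The arm hides the loupe here, but the fingers never came near it.

```bash
python3 -c "
from plant import *
print(job_done())"
```

```text
the job is handed in; nothing more can be done
None
```

I swept both clips along the bench and into the tray, well past the lip, and handed the job in at about 15 s on the robot's clock. The tape roll and tube had not moved in the last picture. The arm hid the magnifier there, but the fingers never went near it; no judge's verdict came back.

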